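# Lift a test panel from its rack with a spring clip

### The job

Take the spring clip off its parking stand by squeezing its tails, and let it close on the top edge of the taller metal panel, near the middle, while the panel still stands in its rack. Then lift clip and panel by the clip, and finish holding them still in the air, the panel hanging upright and level with its lower edge at least 6 cm above the top of the rack. Do not touch the panel itself with the gripper, and leave the shorter panel and the other things on the bench where they are; the program ends while holding.

Things in the scene. Friction and masses are not known exactly. Their poses are not given: they have to be found in the camera images.
- clip: Loose upright spring clip, 100 g, two black lever halves hinged between steel side cheeks; clamped at the start on the stand's fin. Origin: middle of the mouth at the jaws' lower edge; z up, x = direction the jaws open, y = along the hinge pin (38 mm up). Jaws 28 mm wide (y); top of tails at z = 80 mm. An edge should enter the mouth about 14 mm; the cheeks stop it at 24 mm.
- clip_tails (a point): Grip point for opening, on the clip's axis 68 mm above its origin: between the two straight tails (28 mm wide, z = 50 to 80 mm; tops 46 mm apart outside when clamped). Squeezed along the clip's x (about 10 N) they meet a firm stop, outer faces parallel, 30 mm apart; the mouth is then 20 mm wide, centred on the origin. Released, springs shut it with about 6 N.
- clip_cheeks (a point): Grip point for carrying, on the clip's axis 44 mm above its origin: between the rigid side cheeks, flat outer faces 39 mm apart along the clip's y, each reaching x = -12 to +12 mm and z = 24 to 54 mm. Gripped across them (fingers closing along y) the clip stays shut. The tails stand 36 mm above this point.
- jaw_a (a joint): Angle of the lever half on the clip's +x side (rad): 0 when clamped on a 5 mm thickness, +0.20 squeezed fully open, -0.07 shut on nothing; sprung shut.
- jaw_b (a joint): The same for the lever half on the -x side.
- stand: Parking stand, fixed: grey foot 70 x 80 x 12 mm and an upright steel fin 5 mm thick (along x), 60 mm wide (along y), its top edge 100 mm above the bench. Origin: centre of the underside, z up. At the start the clip sits on the middle of the fin, its jaws' lower edge 14 mm below the fin's top.
- rack: White plastic block, fixed, 110 (x) x 100 (y) x 45 mm high, with two upright slots 50 mm apart along x (at x = -25 and +25 mm), each 38 mm deep, in which the panels stand; which panel stands in which slot varies. Origin: centre of the underside, z up.
- tall_panel: The panel to lift: loose flat metal panel, 5 mm thick (x), 70 mm wide (y), 110 mm tall (z), about 100 g, standing upright in one slot of the rack with about 0.8 mm of play on each side. Bare aluminium above, grey paint below. Origin: centre of its lower edge, z up.
- tall_panel_top (a point): Middle of the top edge of the tall panel, 110 mm above its origin.
- short_panel: The panel to leave alone: the same but 80 mm tall, in the other slot of the rack. Origin: centre of its lower edge.
- beaker_250: Glass beaker, 71 x 76 x 92 mm, bystander. Origin: centre of its underside.
- petri_dish: Petri dish, 89 mm across, 12 mm high, bystander. Origin: centre of its underside.
- timer: Small white bench timer, 70 x 62 x 15 mm, bystander. Origin: centre of its underside.

How it is judged:
On the way, in this order (a step that is already met when the one before it is completed fails the run):
1. the clip is squeezed open and off its stand (value of joint each of jaw_a, jaw_b above 0.1 rad and distance between clip and stand above 0.11 m and contact force between clip and stand below 0.1 N), for 0.2 s.
2. the clip has closed on the top edge of the tall panel, within 15 mm of its middle, the panel still in the rack (value of joint jaw_a between -0.06 and 0.06 rad and value of joint jaw_b between -0.06 and 0.06 rad and contact force between clip and tall_panel above 1 N and y of clip in the frame of tall_panel_top between -0.015 and 0.015 m and height (world z) of tall_panel below 0.02 m), for 0.2 s.
At the end, for the whole second after the job is handed in: The fingers hold the clip, the clip alone carries the tall panel (within 20 mm of the middle of its top edge), its lower edge at least 100 mm above the bench (55 mm above the rack's top), upright within 0.1 rad, moving under 0.03 m/s and 0.3 rad/s; the short panel is within 10 mm of its start (height (world z) of tall_panel above 0.1 m and angle between tall_panel's own z axis and vertical below 0.1 rad and linear speed of tall_panel below 0.03 m/s and angular speed of tall_panel below 0.3 rad/s and contact force between clip and tall_panel above 1 N and contact force between the fingers and clip above 2 N and contact force between each of the arm, the fingers and tall_panel below 0.1 N and contact force between tall_panel and rack below 0.05 N and contact force between tall_panel and stand below 0.05 N and y of clip in the frame of tall_panel_top between -0.02 and 0.02 m and distance of short_panel from where it was at the start of the episode below 0.01 m); the arm keeps its last pose, push and grip.
It fails at once if the gripper touches the tall panel (contact force between any of the fingers, the arm and tall_panel above 1 N).
It fails at once if the short panel is moved (distance of short_panel from where it was at the start of the episode above 0.01 m).
It fails at once if a bystander is moved (distance of any of beaker_250, petri_dish, timer from where it was at the start of the episode above 0.03 m).
It also fails if it takes over 58 s, if anything falls off the work surface, if the arm or the gripper's body presses on something with over 40 N, if the wrist force passes 120 N, or if a joint passes its speed limit or range.

### The arm

A 6-joint arm with a two-finger parallel gripper is mounted at the origin on a cart in front of the work surface, level with it; the furniture and walls round the work are solid. World frame = base frame: x ahead of the robot, y to its left, z up, the work surface at z = 0. Lengths are in m, angles in rad, forces in N, time in s.
With the tool pointing down it reaches from about 0.3 to 0.775 m from the base axis. Payload 14.6 kg.
Tool frame: the origin (TCP) lies at the very end of the fingers, on their centre line; the grasp point (between the pads) lies 19 mm behind it; z points along the fingers, y is the line along which they close (so a half turn about z gives the same grasp; the last joint's range is limited). The gripper opens to 94 mm and grips with 3 to 60 N. Pads are 16 mm wide; open, the fingers measure 119 mm over their backs; the gripper's body (75 mm by 177 mm) begins 78 mm behind the grasp point.
Start: joints at [-1.343, 0.3, 1.521, -0, 1.321, -0.067], TCP at [0.16, -0.526, 0.17] pointing down, gripper open.
Joint ranges: [-3.03, 3.03], [-0.79, 2.21], [0.23, 2.52], [-1.04, 4.18], [0, 3.07], [-2.55, 2.55]. Speed limits (rad/s): [2.22, 2.22, 2.57, 3.14, 3.14, 3.14].

### API

Orientations are given as [roll, pitch, yaw] about the fixed x, y, z axes, in that order (R = Rz(yaw) Ry(pitch) Rx(roll)).
In Python, from station import ctrl, cams gives the robot as it stands. The module is installed in compiled form; this text tells all that it offers.
- The arm moves only by the tool arm_command, never from a script. Its argument "plan" is a list that holds one entry, the list of rows, each a list of 7 numbers: the shift along the tool's x, y, z in shares of 800 mm (1.0 is 800 mm), then the turn, a rotation vector about the tool's x, y, z in normalised numbers (1 is 180 degrees), then the closure, from -1 (fully open) to 1 (shut). A call has 1 to 12 rows; each row is the pose to reach, as a shift and turn from the pose commanded when the call began, along the tool's axes at that moment; what a row does not reach only later rows make up. A row lasts 1/10 s, in which the tool goes at most 50 mm and 8.59 degrees, less where a joint would pass 70% of its speed; a pose out of reach is approached as far as the arm can. No shift or turn number may pass 1 either way. A call with a gripper value outside its range is refused whole. The fingers move at their own pace and stop on an object; "squeeze" is the grip in N (left out, the last holds). Time passes only in rows, so rows that repeat a pose let the fingers close. It gives the time, the measured TCP pose, the force, the opening and the grip force at its end, in the units of the state.
- ctrl.get_obs(): the state, without advancing time (a new reading comes with each control period).
- cams.camera(name): name is "scene" or "top"; returns (picture, depth): 400x640x3 uint8, blue, green, red; 400x640 float32, m along the optical axis (not along the pixel's ray), 0 where there is no reading.
- cams.camera_info(name): a dict with "fx", "fy", "cx", "cy" (pixels), "world_to_cam" (4x4, takes a point from world to camera coordinates). Camera axes: x right, y down, z forward; pixel columns grow to the right and rows downward; lengths in m; the calibration is good to about 2 mm. A picture is of the moment at which its call begins. camera_info takes no time and is no camera call.
- ctrl.hand_in(): hands the job in; it is judged then, once.
The state is a dict: "time_s": time; "qpos": joint angles; "joint_vel": joint speeds; "tau": joint torques, N m; "ee_pos": TCP position; "eef_rot": TCP orientation; "force": force on the tool from outside, world axes, zero at the start; "moment": the same for the moment, N m; "grip_width": finger opening in m; "grip_force": force on a finger pad.
Only numpy, scipy, OpenCV 4.12 (cv2) and the standard library are available. Lean on these libraries where they do the work, as an engineer would, in place of code of your own. Each camera call takes 0.05 s, during which the arm holds its last target. There are 200 camera calls.

## Working session

There is one attempt and no reset: what is moved stays moved. The work goes in short steps, Python scripts to look and compute and a tool call to move; the robot and the scene stay as the last step left them, time stands still between calls to the robot, and variables do not carry over. Pictures are saved under pics/ and viewed, at most 10 in all, crops included, and the job is handed in when it is done.

Besides the shell and the picture viewer there is one more tool, called after "Call:" as name([rows], argument=value, ...), one row to a line, values as JSON. arm_command: Moves the arm, as the interface text tells. Its arguments: {"type":"object","properties":{"plan":{"type":"array"},"squeeze":{"type":"number"}},"required":["plan"]}

```bash
mkdir -p pics
cat > h.py <<'E'
import numpy as np, cv2
from station import ctrl, cams
def grab(n):
    p,d=cams.camera(n); i=cams.camera_info(n); return p,d,i
def world(d,i,us,vs):
    z=d[vs,us]; T=np.linalg.inv(np.array(i["world_to_cam"]))
    P=np.stack([(us-i["cx"])/i["fx"]*z,(vs-i["cy"])/i["fy"]*z,z,np.ones_like(z)],-1)
    return (P@T.T)[...,:3]
def cloud(d,i):
    v,u=np.mgrid[:d.shape[0],:d.shape[1]]; return world(d,i,u,v)
E
python3 - <<'E'
from h import *
for n in("scene","top"):
    p,d,i=grab(n); cv2.imwrite(f"pics/{n}0.png",p); np.savez(f"{n}0.npz",p=p,d=d)
    print(n,i["fx"],i["cx"],i["cy"],np.linalg.inv(np.array(i["world_to_cam"])).round(3).tolist())
print(ctrl.get_obs())
E
```

```text
scene 452.7709057111554 320.28636338479305 199.19871044062432 [[0.898, -0.284, 0.337, 0.251], [-0.44, -0.563, 0.7, -0.576], [-0.009, -0.776, -0.63, 0.694], [0.0, 0.0, 0.0, 1.0]]
top 412.85776307602424 313.37380315883087 193.8547809177025 [[-0.03, -0.987, 0.158, 0.415], [-0.999, 0.026, -0.027, 0.068], [0.022, -0.159, -0.987, 0.991], [0.0, 0.0, 0.0, 1.0]]
{'time_s': 0.1, 'qpos': array([-1.34262229e+00,  3.00402672e-01,  1.52149868e+00, -1.06545704e-06,
        1.32069371e+00, -6.66178933e-02]), 'joint_vel': array([-7.57303246e-05, -3.46046745e-03, -1.73818631e-03,  2.72341574e-04,
       -5.98428302e-05, -3.04405213e-04]), 'tau': array([ 2.44783005e-03, -5.32644081e+01, -3.53281724e+01,  7.09545286e-02,
        2.34382198e-02, -7.28156692e-05]), 'ee_pos': array([ 0.15972567, -0.52602321,  0.16945874]), 'eef_rot': array([-3.14059239e+00, -6.56995835e-05,  2.94792161e-01]), 'force': array([-0.39950507, -0.18892685,  0.06768332]), 'moment': array([-0.05241684,  0.02424931,  0.0290767 ]), 'grip_force': 0.0, 'grip_width': 0.09397453193426389}
```

View pics/scene0.png

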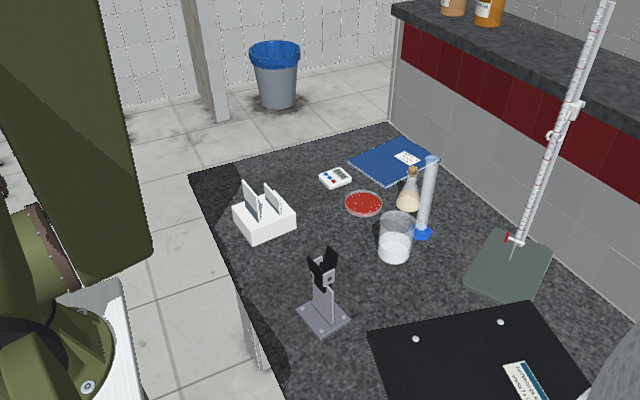

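View pics/top0.png

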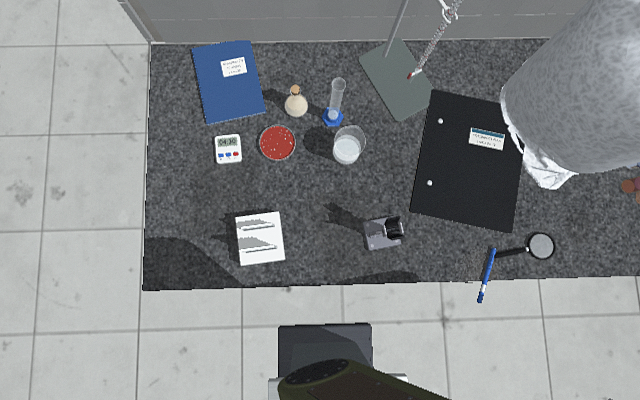

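Scene view: clip at (323,268) on the stand, rack at (264,220) with two panels; top view: clip (393,228), rack (260,238), bystanders beaker (348,147), dish (277,142), timer (228,149). Measure with depth.

```bash
python3 - <<'E'
from h import *
for n in("scene","top"):
    f=np.load(n+"0.npz"); i=cams.camera_info(n); W=cloud(f["d"],i); ok=f["d"]>0
    box={"scene":[(225,300,165,250),(290,355,235,340)],"top":[(215,300,195,275),(350,415,200,260)]}[n]
    for nm,(u0,u1,v0,v1) in zip(("rack","stand"),box):
        P=W[v0:v1,u0:u1][ok[v0:v1,u0:u1]]; P=P[(P[:,2]>-.02)&(P[:,2]<.25)&(P[:,0]<.75)]
        print(n,nm,"hist z",np.histogram(P[:,2],np.arange(-.02,.2,.01))[0])
        bands={"rack":[(.038,.05),(.055,.085),(.09,.13)],"stand":[(.006,.018),(.03,.08),(.09,.118),(.12,.15),(.155,.18)]}[nm]
        for a,b in bands:
            Q=P[(P[:,2]>a)&(P[:,2]<b)]
            if len(Q)<5: continue
            r=cv2.minAreaRect((Q[:,:2]*1000).astype(np.float32))
            print(a,b,len(Q),np.round(r[0],1),np.round(r[1],1),round(r[2],1),"zmax",np.percentile(Q[:,2],[50,98]).round(4))
E
python3 - <<'E'
import cv2,numpy as np
a=cv2.imread("pics/scene0.png");b=cv2.imread("pics/top0.png")
c=[cv2.resize(x,(400,300),interpolation=cv2.INTER_CUBIC) for x in(a[165:249,220:332],a[240:342,260:396],b[200:275,210:310],b[200:260,350:430])]
cv2.imwrite("pics/crops.png",np.vstack([np.hstack(c[:2]),np.hstack(c[2:])]))
E
```

```text
scene rack hist z [   0 2806 1173  207  210  205 1147  100  101  102  126   48   54   75
    0    0    0    0    0    0    0]
0.038 0.05 1186 [468.8 168. ] [111.8 104.6] 6.2 zmax [0.044  0.0479]
0.055 0.085 313 [468.3 167.6] [57.1 73.5] 5.4 zmax [0.0713 0.0848]
0.09 0.13 177 [443.5 165. ] [ 6.4 72.6] 5.7 zmax [0.1074 0.1172]
scene stand hist z [   0 3362 1272  811   71   76   70   76   80   56   55  107   47   58
  109  269  102   96   81    0    0]
0.006 0.018 1012 [ 474.7 -117.7] [70.5 80.8] 9.4 zmax [0.0109 0.0173]
0.03 0.08 358 [ 473.5 -117.9] [ 5.  61.1] 11.3 zmax [0.0536 0.0784]
0.09 0.118 201 [ 470.2 -119.5] [21.4 57.3] 23.9 zmax [0.0996 0.1171]
0.12 0.15 480 [ 473.5 -118.8] [39.9 39.5] 16.0 zmax [0.1339 0.1491]
0.155 0.18 127 [ 474.4 -117.7] [46.2 28.5] 9.2 zmax [0.1609 0.163 ]
top rack hist z [   0 2473 2127   11   10   24 1869   28   22   20   89    7    7   81
    3    0    0    0    0    0    0]
0.038 0.05 1874 [469.5 167.7] [110.6 100.4] 6.1 zmax [0.0448 0.0482]
0.055 0.085 77 [469.  167.3] [55.2 69.3] 6.4 zmax [0.0726 0.0848]
0.09 0.13 98 [453.9 171.5] [59.7 61.1] 35.3 zmax [0.1165 0.1202]
top stand hist z [   0 1132 1699  599   15    4    3    1    4    3    2   10    7    8
   54  185   54   35   70    0    0]
0.006 0.018 667 [ 488.4 -126.2] [138.2 137.7] 84.1 zmax [0.0122 0.0169]
0.03 0.08 15 [469.5 -98.6] [20.2  4.6] 84.9 zmax [0.0525 0.0766]
0.09 0.118 21 [467.7 -96.8] [16.3 13. ] 30.5 zmax [0.1004 0.1149]
0.12 0.15 293 [ 474.4 -118.1] [35.7 39.6] 8.7 zmax [0.1329 0.1477]
0.155 0.18 89 [ 475.  -117.9] [45.7 27.7] 10.3 zmax [0.1625 0.1656]
```

View pics/crops.png

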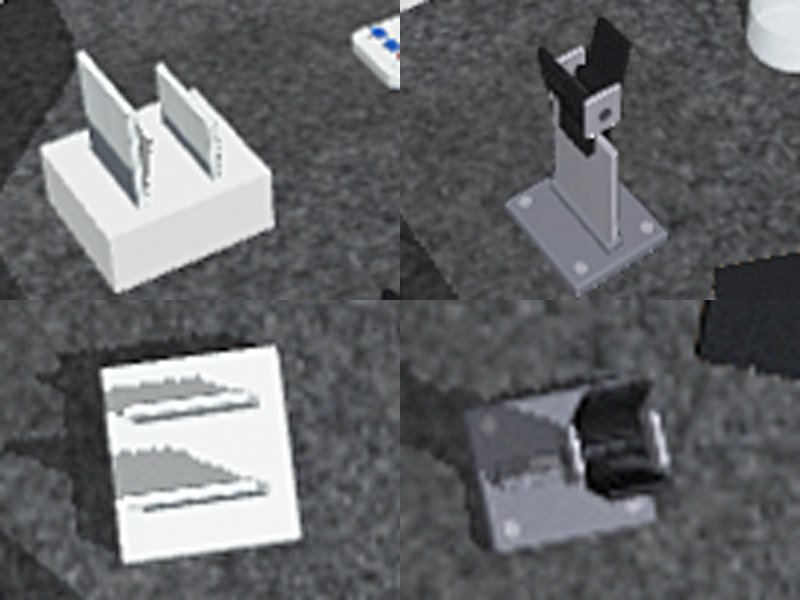

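The crops confirm the tall panel is in the near slot (robot side), and the clip sits mid-fin. Depth rectangles from both views agree: clip axis (0.474,-0.118) yaw ≈0.168, tails top 0.165; rack (0.469,0.1677) yaw 0.106; tall panel (0.444,0.165), top 0.117. These match the stated sizes.

```bash
cat >> h.py <<'E'
from scipy.spatial.transform import Rotation as R
def go(p,yaw):
    "tool-frame shift (mm) and rotvec from the measured pose to TCP p, pointing down with yaw"
    o=ctrl.get_obs(); A=R.from_euler("xyz",o["eef_rot"]); B=R.from_euler("xyz",[np.pi,0,yaw])
    return (A.inv().apply(np.array(p)-o["ee_pos"])*1000).round(1),(A.inv()*B).as_rotvec().round(4)
E
python3 -c "
from h import *
print(go([.474,-.118,.22],1.739))"
```

```text
(array([ 419.3, -299.2,  -50.2]), array([-8.0000e-04, -8.0000e-04, -1.4442e+00]))
```

Units first: shifts go in shares of 800 mm and turns go in shares of 180 degrees. So 419 mm is 0.5238, -299 mm is -0.3738, -1.444 rad is -0.4596.

Call:
arm_command([
  [[0, 0, -0.0625, 0, 0, 0, -1], [0.5238, -0.3738, -0.0625, 0, 0, -0.4596, -1], [0.5238, -0.3738, -0.0625, 0, 0, -0.4596, -1], [0.5238, -0.3738, -0.0625, 0, 0, -0.4596, -1], [0.5238, -0.3738, -0.0625, 0, 0, -0.4596, -1], [0.5238, -0.3738, -0.0625, 0, 0, -0.4596, -1], [0.5238, -0.3738, -0.0625, 0, 0, -0.4596, -1], [0.5238, -0.3738, -0.0625, 0, 0, -0.4596, -1], [0.5238, -0.3738, -0.0625, 0, 0, -0.4596, -1], [0.5238, -0.3738, -0.0625, 0, 0, -0.4596, -1], [0.5238, -0.3738, -0.0625, 0, 0, -0.4596, -1], [0.5238, -0.3738, -0.0625, 0, 0, -0.4596, -1]],
])

```text
time_s: 1.3
ee_pos: [0.4754, -0.1151, 0.2195]
eef_rot: [-3.141, -0.001, 1.745]
force: [0.5, 0.0, -0.0]
grip_width: 0.0942
grip_force: 0.0
```

Call:
arm_command([
  [[0, 0, 0, 0, 0, 0, -1], [0, 0, 0, 0, 0, 0, -1], [0, 0, 0, 0, 0, 0, -1]],
])

```text
time_s: 1.6
ee_pos: [0.4732, -0.1196, 0.2199]
eef_rot: [-3.141, 0.0, 1.736]
force: [0.8, -0.5, 0.0]
grip_width: 0.0939
grip_force: 0.0
```

```bash
python3 -c "
from h import *
print(go([.474,-.118,.135],1.739)); print(ctrl.get_obs()['qpos'],ctrl.get_obs()['ee_pos'])
p,d,i=grab('scene'); cv2.imwrite('pics/s1.png',p[150:350,220:460])"
```

```text
(array([ 1.5,  1.1, 84.9]), array([-0.0002,  0.0001, -0.0025]))
[-3.22610146e-01  1.24327057e-01  1.61652952e+00 -1.70513118e-04
  1.40083350e+00 -4.88257892e-01] [ 0.47317592 -0.11964075  0.21994507]
```

In the tool's units: 85 mm is 0.1063, 1.5 mm is 0.0019, -0.0025 rad is -0.0008.

Call:
arm_command([
  [[0.0019, 0.0013, 0.0375, 0, 0, -0.0008, -1], [0.0019, 0.0013, 0.075, 0, 0, -0.0008, -1], [0.0019, 0.0013, 0.1063, 0, 0, -0.0008, -1], [0.0019, 0.0013, 0.1063, 0, 0, -0.0008, -1], [0.0019, 0.0013, 0.1063, 0, 0, -0.0008, -1], [0.0019, 0.0013, 0.1063, 0, 0, -0.0008, -1]],
])

```text
time_s: 2.25
ee_pos: [0.4752, -0.1174, 0.1366]
eef_rot: [3.14, 0.001, 1.741]
force: [1.1, -0.1, -0.0]
grip_width: 0.0941
grip_force: 0.0
```

Run:
```python
from h import *
print(go([.474,-.118,.135],1.739))
p,d,i=grab('scene'); W=cloud(d,i)[230:345,290:355]
cv2.imwrite('pics/s2.png',cv2.resize(p[230:350,260:420],(640,480)))
```

```text
(array([-0.4, -1.3,  1.6]), array([0.0021, 0.0011, 0.0016]))
```

View pics/s2.png

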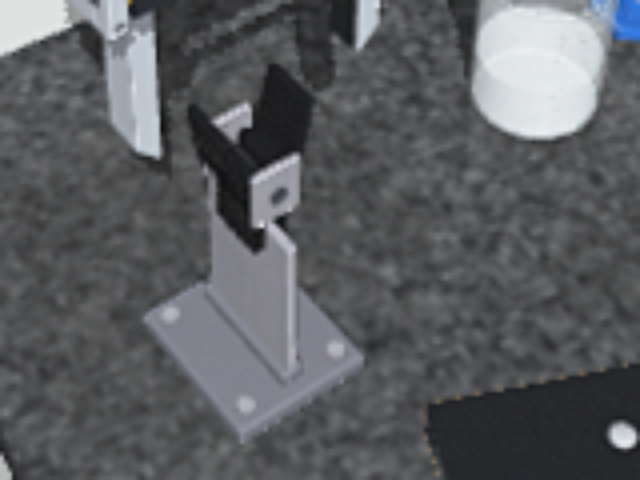

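The picture shows the clip with fingers at either side (tips at crop (145,150), (360,45)), looking higher/further than expected; check by depth.

Run:
```python
from h import *
o=ctrl.get_obs(); print(o['ee_pos'],o['eef_rot'],o['time_s'],o['joint_vel'].round(3))
for n in('scene','top'):
    p,d,i=grab(n); W=cloud(d,i); w=W[(d>0)]
    T=np.array(i['world_to_cam']); c=T@np.r_[o['ee_pos'],1]; print(n,'tcp px',c[0]/c[2]*i['fx']+i['cx'],c[1]/c[2]*i['fy']+i['cy'])
    for a,b in((.13,.145),(.145,.16),(.16,.175),(.175,.19)):
        Q=w[(abs(w[:,0]-.474)<.09)&(abs(w[:,1]+.118)<.09)&(w[:,2]>a)&(w[:,2]<b)]
        L=R.from_euler('z',-.168).apply(Q-[.474,-.118,0])
        print(a,len(Q),[ (round(L[m,0].min()*1e3),round(L[m,0].max()*1e3),round(L[m,1].min()*1e3),round(L[m,1].max()*1e3),m.sum()) for m in (L[:,0]<-.03,abs(L[:,0])<.03,L[:,0]>.03) if m.any()])
```

```text
[ 0.4751716  -0.11727624  0.13648113] [3.13951006e+00 1.12514160e-03 1.74073860e+00] 2.3 [ 0.004  0.002  0.005 -0.001 -0.006  0.003]
scene tcp px 322.50065815982936 266.2166293871878
0.13 320 [(-19, 19, -20, 22, np.int64(320))]
0.145 152 [(-22, 24, -14, 14, np.int64(152))]
0.16 96 [(-51, -45, -9, -5, np.int64(5)), (-22, 23, -13, 14, np.int64(77)), (47, 52, -9, 8, np.int64(14))]
0.175 149 [(-60, -47, -10, 10, np.int64(64)), (46, 59, -10, 9, np.int64(85))]
top tcp px 392.31503791372705 228.19852178443463
0.13 87 [(-15, 19, 0, 20, np.int64(87))]
0.145 13 [(16, 21, 2, 14, np.int64(13))]
0.16 15 [(19, 24, 4, 13, np.int64(14)), (47, 47, 5, 5, np.int64(1))]
0.175 10 [(47, 56, 8, 9, np.int64(10))]
```

Run:
```python
from h import *
o=ctrl.get_obs(); print(o['ee_pos'],o['time_s'])
p,d,i=grab('scene'); w=cloud(d,i)[d>0]; L=R.from_euler('z',-.168).apply(w-[.474,-.118,0])
m=(abs(L[:,1])<.04)&(abs(L[:,0])>.035)&(abs(L[:,0])<.08)&(L[:,2]>.03)&(L[:,2]<.3)
for s in(-1,1):
    Q=L[m&(L[:,0]*s>0)]; print(s,len(Q),np.histogram(Q[:,2],np.arange(.1,.3,.01))[0],Q[:,2].min())
cv2.imwrite('pics/s3.png',p[100:400,150:550])
# initial picture: fingers visible?
f=np.load('top0.npz')
```

```text
[ 0.47499975 -0.11702216  0.1360165 ] 2.4
-1 780 [  0   0   0   0   0   0   0  15  51  59  65  55  63  46  24   0   5  98
 153] 0.17147874220071488
1 1124 [  0   0   0   0   0   0   0  44  57  61  56  57  59  68  60  44  31 117
 205] 0.1701503088987076
```

View pics/s3.png

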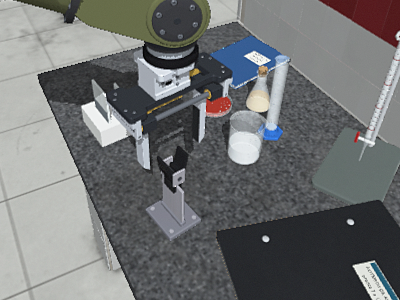

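The fingers are centred on the clip, but by depth their tips end at z≈0.170 while ee_pos says 0.136. Lowering 20 mm is safe either way (open fingers clear the clip and fin); I'll re-measure there.

In the tool's units: 20 mm is 0.025, 10 mm is 0.0125.

Call:
arm_command([
  [[0, -0.0013, 0.0125, 0, 0, 0, -1], [0, -0.0013, 0.025, 0, 0, 0, -1], [0, -0.0013, 0.025, 0, 0, 0, -1], [0, -0.0013, 0.025, 0, 0, 0, -1], [0, -0.0013, 0.025, 0, 0, 0, -1], [0, -0.0013, 0.025, 0, 0, 0, -1]],
])

```text
time_s: 3.05
ee_pos: [0.4737, -0.117, 0.1152]
eef_rot: [3.141, 0.0, 1.741]
force: [0.1, -0.7, -0.3]
grip_width: 0.0937
grip_force: 0.0
```

```bash
cat >> h.py <<'E'
def tips(c=(.474,-.118),yaw=.168):
    o=ctrl.get_obs(); print(o['ee_pos'].round(4),o['eef_rot'].round(4),o['time_s'],'w',o['grip_width'])
    p,d,i=grab('scene'); w=cloud(d,i)[d>0]; L=R.from_euler('z',-yaw).apply(w-[*c,0])*1000
    m=(abs(L[:,1])<25)&(abs(L[:,0])>35)&(abs(L[:,0])<75)&(L[:,2]>60)&(L[:,2]<300)
    for s in(-1,1):
        Q=L[m&(L[:,0]*s>0)]; q=Q[Q[:,2]<Q[:,2].min()+40]
        print(s,len(q),'zmin',np.sort(Q[:,2])[:5].round(1),'x',q[:,0].min().round(1),q[:,0].max().round(1),'y',q[:,1].min().round(1),q[:,1].max().round(1))
    return p
E
python3 -c "
from h import *
p=tips(); cv2.imwrite('pics/s4.png',p[180:360,250:490])"
```

```text
[ 0.4737 -0.117   0.1152] [3.1412e+00 2.0000e-04 1.7413e+00] 3.05 w 0.09365285653203878
-1 192 zmin [151.2 151.4 151.6 152.  154.5] x -61.3 -47.6 y -10.0 11.1
1 202 zmin [148.5 149.6 150.3 150.7 151.3] x 44.4 58.5 y -9.7 9.6
```

Consistent: true tips are ~35 mm higher than ee_pos reports; x,y agree to ~1.5 mm. I go by the camera: lower 14 mm, shift +1.5 mm in tool y, then squeeze.

In the tool's units: 14 mm is 0.0175, 1.5 mm is 0.0019.

Call:
arm_command([
  [[0, 0.0019, 0.0088, 0, 0, 0, -1], [0, 0.0019, 0.0175, 0, 0, 0, -1], [0, 0.0019, 0.0175, 0, 0, 0, -1], [0, 0.0019, 0.0175, 0, 0, 0, -1], [0, 0.0019, 0.0175, 0, 0, 0, -1]],
])

```text
time_s: 3.6
ee_pos: [0.4752, -0.1167, 0.1011]
eef_rot: [3.141, 0.0, 1.741]
force: [-0.5, -0.4, 0.4]
grip_width: 0.0938
grip_force: 0.0
```

```bash
python3 -c "
from h import *
p=tips()"
```

```text
[ 0.4752 -0.1167  0.1011] [3.1415e+00 1.0000e-04 1.7413e+00] 3.6 w 0.09378220651318857
-1 189 zmin [138.8 139.1 140.  140.3 140.6] x -59.8 -46.5 y -10.0 11.1
1 185 zmin [134.  134.8 134.8 135.  136.4] x 46.0 58.9 y -9.8 9.8
```

Tips at ~0.136, centred. Squeeze.

Call:
arm_command([
  [[0, 0, 0, 0, 0, 0, 0.2], [0, 0, 0, 0, 0, 0, 0.5], [0, 0, 0, 0, 0, 0, 1], [0, 0, 0, 0, 0, 0, 1], [0, 0, 0, 0, 0, 0, 1], [0, 0, 0, 0, 0, 0, 1], [0, 0, 0, 0, 0, 0, 1], [0, 0, 0, 0, 0, 0, 1], [0, 0, 0, 0, 0, 0, 1], [0, 0, 0, 0, 0, 0, 1], [0, 0, 0, 0, 0, 0, 1], [0, 0, 0, 0, 0, 0, 1]],
], squeeze=20)

```text
time_s: 4.85
ee_pos: [0.4751, -0.1167, 0.1009]
eef_rot: [-3.142, -0.0, 1.741]
force: [-0.1, 0.4, -0.1]
grip_width: 0.0296
grip_force: 19.9
```

```bash
python3 -c "
from h import *
p,d,i=grab('scene'); cv2.imwrite('pics/s5.png',cv2.resize(p[210:350,250:436],(797,600)))
print(ctrl.get_obs())"
```

```text
{'time_s': 4.9, 'qpos': array([-3.15778465e-01,  2.37210144e-01,  1.77054661e+00,  8.90740907e-06,
        1.13381443e+00, -4.86217803e-01]), 'joint_vel': array([ 0.00148258,  0.00037573,  0.00024993, -0.00186839,  0.00095143,
        0.0007782 ]), 'tau': array([ 6.99055145e-04, -4.70093822e+01, -3.26923943e+01,  5.27803728e-02,
        4.90757008e-02, -1.49241157e-05]), 'ee_pos': array([ 0.47508166, -0.11670788,  0.10095277]), 'eef_rot': array([3.14156990e+00, 2.89545916e-06, 1.74123189e+00]), 'force': array([-0.08812765, -0.37496385, -0.60460811]), 'moment': array([-0.0347728 , -0.07178715, -0.01657462]), 'grip_force': 19.909943640232086, 'grip_width': 0.029355496296356094}
```

View pics/s5.png

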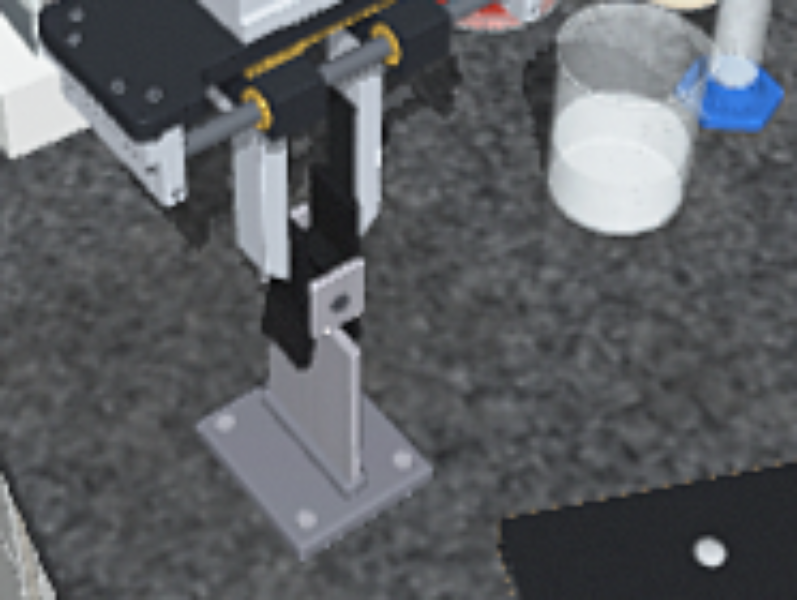

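Clip is squeezed to its stop (29.5 mm), fingertips just above the cheeks, confirming the camera-based height. Lift.

In the tool's units: -100 mm is -0.125, -75 mm is -0.0938.

Call:
arm_command([
  [[0, 0, -0.0125, 0, 0, 0, 1], [0, 0, -0.0313, 0, 0, 0, 1], [0, 0, -0.0625, 0, 0, 0, 1], [0, 0, -0.0938, 0, 0, 0, 1], [0, 0, -0.125, 0, 0, 0, 1], [0, 0, -0.125, 0, 0, 0, 1], [0, 0, -0.125, 0, 0, 0, 1], [0, 0, -0.125, 0, 0, 0, 1], [0, 0, -0.125, 0, 0, 0, 1], [0, 0, -0.125, 0, 0, 0, 1]],
])

```text
time_s: 5.9
ee_pos: [0.4748, -0.1166, 0.2003]
eef_rot: [-3.141, -0.001, 1.741]
force: [0.5, -0.2, 0.1]
grip_width: 0.03
grip_force: 19.9
```

```bash
python3 -c "
from h import *
print(go([.4445,.1663,.201],1.677))"
```

```text
(array([284. ,  18.1,  -0.6]), array([-0.0011, -0.0006,  0.0643]))
```

In the tool's units: 284 mm is 0.355, 272 mm is 0.34, 0.064 rad is 0.0204.

Call:
arm_command([
  [[0.0188, 0.0013, 0, 0, 0, 0.001, 1], [0.0563, 0.0038, 0, 0, 0, 0.0032, 1], [0.1, 0.0063, 0, 0, 0, 0.0057, 1], [0.1438, 0.0088, 0, 0, 0, 0.0083, 1], [0.1875, 0.0125, 0, 0, 0, 0.0108, 1], [0.2313, 0.015, 0, 0, 0, 0.0134, 1], [0.275, 0.0175, 0, 0, 0, 0.0159, 1], [0.3125, 0.02, 0, 0, 0, 0.0181, 1], [0.34, 0.0213, 0, 0, 0, 0.0197, 1], [0.355, 0.0225, 0, 0, 0, 0.0204, 1], [0.355, 0.0225, 0, 0, 0, 0.0204, 1], [0.355, 0.0225, 0, 0, 0, 0.0204, 1]],
])

```text
time_s: 7.1
ee_pos: [0.4447, 0.1656, 0.2007]
eef_rot: [-3.141, 0.0, 1.677]
force: [-0.0, -0.9, -1.0]
grip_width: 0.0296
grip_force: 19.9
```

Call:
arm_command([
  [[0, 0, 0, 0, 0, 0, 1], [0, 0, 0, 0, 0, 0, 1], [0, 0, 0, 0, 0, 0, 1]],
])

```text
time_s: 7.4
ee_pos: [0.4448, 0.1657, 0.201]
eef_rot: [3.142, 0.0, 1.676]
force: [-0.6, -0.2, -1.1]
grip_width: 0.0297
grip_force: 19.9
```

```bash
cat > c.py <<'E'
from h import *
# clip jaws/cheeks and panel in the panel frame (x,y mm)
def look(c=(.4438,.165),yaw=.106):
    o=ctrl.get_obs(); print(o['ee_pos'].round(4),o['eef_rot'].round(4),o['time_s'],'w',o['grip_width'].round(4),'f',o['grip_force'],o['force'].round(1))
    out={}
    for n in('scene','top'):
        p,d,i=grab(n); w=cloud(d,i); L=((w-[*c,0])@R.from_euler('z',yaw).as_matrix())*1000
        L[d<=0]=1e4; out[n]=(p,L)
        m=(abs(L[...,0])<75)&(abs(L[...,1])<60)&(L[...,2]>50)&(L[...,2]<330)
        v=p.max(2).astype(int); s=v-p.min(2)
        print(n)
        for z in range(50,270,10):
            k=m&(L[...,2]>=z)&(L[...,2]<z+10)&(L[...,0]<30)
            for nm,kk in(('dark',k&(v<60)),('lite',k&(v>=90))):
                if kk.sum()>4: 
                    q=L[kk]; print(z,nm,kk.sum(),'x',*np.percentile(q[:,0],[2,98]).round(1),'y',*np.percentile(q[:,1],[2,98]).round(1))
    return out
if __name__=='__main__':
    import sys; o=look()
    a=o['scene'][0][120:250,200:350]; cv2.imwrite(f'pics/{sys.argv[1]}.png',cv2.resize(a,(690,598)))
E
python3 c.py s6; python3 -c "
from h import *
print(go([.4445,.1663,.118],1.677))"
```

```text
(array([ 0.6, -0.2, 83. ]), array([ 0.0001,  0.    , -0.0006]))Traceback (most recent call last):
  File "c.py", line 19, in <module>
    import sys; o=look()
                  ~~~~^^
  File "c.py", line 4, in look
    o=ctrl.get_obs(); print(o['ee_pos'].round(4),o['eef_rot'].round(4),o['time_s'],'w',o['grip_width'].round(4),'f',o['grip_force'],o['force'].round(1))
                                                                                       ^^^^^^^^^^^^^^^^^^^^^
AttributeError: 'float' object has no attribute 'round'
```

```bash
sed -i "s/o\['grip_width'\].round(4)/o['grip_width']/" c.py; python3 c.py s6
```

```text
[0.4448 0.1657 0.201 ] [3.1415 0.     1.6764] 7.4 w 0.029655634759805673 f 19.91005450487137 [-0.6 -0.2 -1.1]
scene
50 lite 47 x -3.2 2.0 y -33.9 25.8
60 lite 44 x -3.3 1.2 y -34.2 30.2
70 lite 51 x -3.2 2.2 y -34.3 33.0
80 lite 53 x -3.1 2.0 y -34.6 32.3
90 lite 50 x -3.0 2.2 y -33.9 33.0
100 lite 53 x -3.2 1.8 y -34.8 32.8
110 lite 73 x -2.8 1.9 y -33.4 31.6
180 dark 40 x -15.6 14.2 y -15.6 13.2
190 dark 57 x -15.0 13.7 y -15.8 10.9
200 dark 31 x -13.0 8.3 y -19.4 9.9
200 lite 21 x -11.8 9.3 y -21.2 16.8
210 dark 9 x -11.7 -9.1 y -10.0 15.2
210 lite 50 x -11.8 10.8 y -21.6 14.9
220 dark 38 x -15.1 8.8 y -15.8 13.5
220 lite 60 x -12.2 10.2 y -21.0 16.7
230 dark 45 x -15.7 11.7 y -14.6 11.5
230 lite 66 x -18.8 16.9 y -20.8 19.1
240 dark 43 x -16.1 12.4 y -14.7 12.4
240 lite 55 x -27.2 25.8 y -11.8 8.1
250 dark 44 x -15.9 13.0 y -15.4 9.9
250 lite 64 x -27.7 25.5 y -13.7 6.4
260 dark 34 x -15.0 15.2 y -11.8 12.4
260 lite 75 x -27.8 25.9 y -10.8 6.5
top
```

View pics/s6.png

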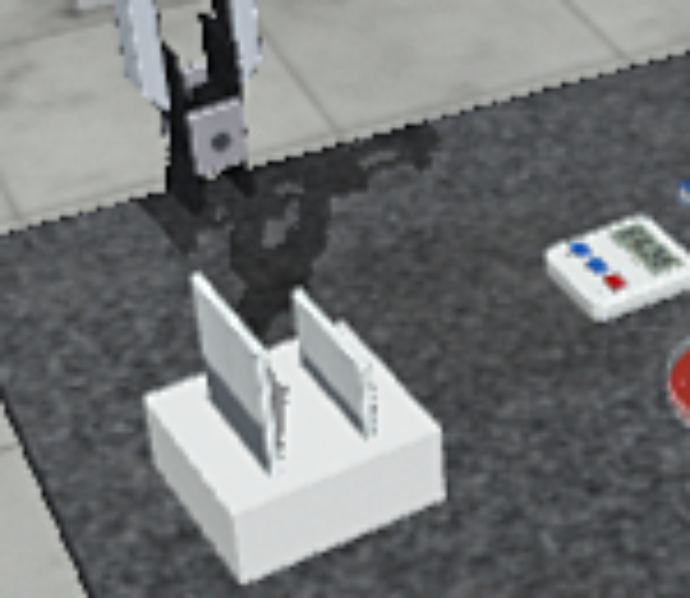

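The clip (at crop (210,140)) hangs open above the tall panel; clip and panel centres coincide in x and y within 0.5 mm. Descend 83 mm.

In the tool's units: 83 mm is 0.1038, 78 mm is 0.0975.

Call:
arm_command([
  [[0, 0, 0.025, 0, 0, 0, 1], [0, 0, 0.0563, 0, 0, 0, 1], [0, 0, 0.075, 0, 0, 0, 1], [0, 0, 0.085, 0, 0, 0, 1], [0, 0, 0.0913, 0, 0, 0, 1], [0, 0, 0.0975, 0, 0, 0, 1], [0, 0, 0.1038, 0, 0, 0, 1], [0, 0, 0.1038, 0, 0, 0, 1], [0, 0, 0.1038, 0, 0, 0, 1], [0, 0, 0.1038, 0, 0, 0, 1]],
])

```text
time_s: 8.5
ee_pos: [0.4448, 0.1663, 0.1183]
eef_rot: [3.141, -0.0, 1.677]
force: [-0.6, 0.6, -1.4]
grip_width: 0.0298
grip_force: 19.9
```

```bash
python3 c.py s7 | head -14
```

```text
[0.4448 0.1663 0.1183] [ 3.1410e+00 -1.0000e-04  1.6773e+00] 8.5 w 0.029824580461909174 f 19.90984171628952 [-0.6  0.6 -1.4]
scene
50 lite 45 x -3.5 2.5 y -33.4 28.9
60 lite 50 x -3.4 1.1 y -34.3 31.5
70 lite 41 x -3.1 2.9 y -34.7 14.0
80 lite 29 x -3.2 0.8 y -34.8 7.3
90 lite 33 x -3.0 2.0 y -35.2 2.3
100 dark 38 x -15.8 15.2 y -15.1 13.9
100 lite 33 x -13.5 2.3 y -34.6 0.2
110 dark 45 x -14.5 13.2 y -14.5 11.4
110 lite 33 x -2.6 1.8 y -34.7 -7.7
120 dark 22 x -12.9 -9.4 y -10.1 12.1
120 lite 30 x -11.7 9.3 y -20.7 18.3
130 lite 41 x -12.2 11.4 y -20.7 -3.1
```

View pics/s7.png

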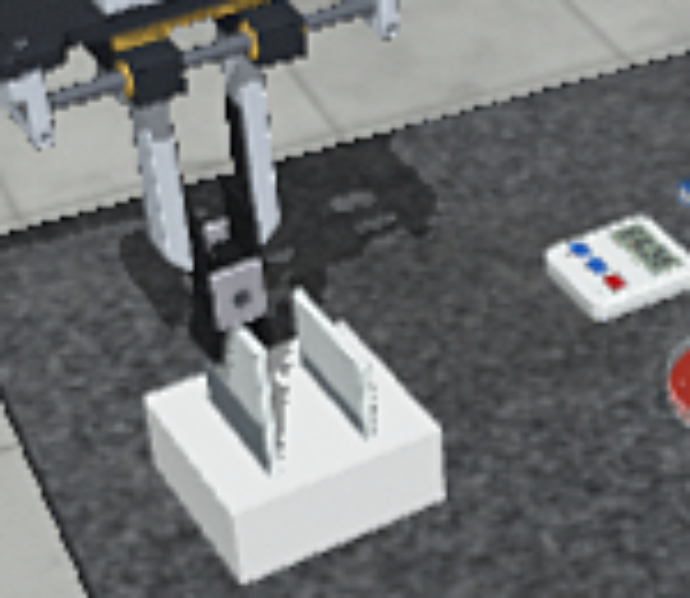

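The panel edge is in the open mouth, jaws' lower edge about z 0.103 (14 mm deep). Release, then rise.

In the tool's units: -60 mm is -0.075, -40 mm is -0.05.

Call:
arm_command([
  [[0, 0, 0, 0, 0, 0, 0.2], [0, 0, 0, 0, 0, 0, 0.1], [0, 0, 0, 0, 0, 0, 0], [0, 0, 0, 0, 0, 0, -0.5], [0, 0, 0, 0, 0, 0, -1], [0, 0, 0, 0, 0, 0, -1], [0, 0, 0, 0, 0, 0, -1], [0, 0, -0.0188, 0, 0, 0, -1], [0, 0, -0.05, 0, 0, 0, -1], [0, 0, -0.075, 0, 0, 0, -1], [0, 0, -0.075, 0, 0, 0, -1], [0, 0, -0.075, 0, 0, 0, -1]],
])

```text
time_s: 9.8
ee_pos: [0.4445, 0.1662, 0.1775]
eef_rot: [-3.142, 0.0, 1.677]
force: [-0.3, -0.2, -0.3]
grip_width: 0.0939
grip_force: 0.0
```

In the tool's units: -1.571 rad is -0.5001.

Call:
arm_command([
  [[0, 0, 0, 0, 0, -0.0446, -1], [0, 0, 0, 0, 0, -0.0891, -1], [0, 0, 0, 0, 0, -0.1337, -1], [0, 0, 0, 0, 0, -0.1783, -1], [0, 0, 0, 0, 0, -0.2228, -1], [0, 0, 0, 0, 0, -0.2706, -1], [0, 0, 0, 0, 0, -0.3183, -1], [0, 0, 0, 0, 0, -0.3661, -1], [0, 0, 0, 0, 0, -0.4138, -1], [0, 0, 0, 0, 0, -0.4584, -1], [0, 0, 0, 0, 0, -0.5001, -1], [0, 0, 0, 0, 0, -0.5001, -1]],
])

```text
time_s: 11.0
ee_pos: [0.4442, 0.1661, 0.1767]
eef_rot: [-3.141, -0.002, -3.033]
force: [-0.6, -0.3, -0.2]
grip_width: 0.0945
grip_force: 0.0
```

Call:
arm_command([
  [[0, 0, 0, 0, 0, 0, -1], [0, 0, 0, 0, 0, 0, -1], [0, 0, 0, 0, 0, 0, -1]],
])

```text
time_s: 11.3
ee_pos: [0.4446, 0.1662, 0.1777]
eef_rot: [-3.142, -0.0, -3.037]
force: [0.1, -0.6, 1.0]
grip_width: 0.0943
grip_force: 0.0
```

```bash
python3 c.py s8; python3 -c "
from h import *
print(go([.4443,.1658,.094],1.677+1.5708),ctrl.get_obs()['qpos'])"
```

```text
[0.4446 0.1662 0.1777] [-3.1416e+00 -3.0000e-04 -3.0368e+00] 11.3 w 0.09430622822335831 f 0.0 [ 0.1 -0.6  1. ]
scene
50 lite 47 x -3.2 2.0 y -34.3 32.2
60 lite 48 x -2.7 1.2 y -34.1 31.4
70 lite 51 x -3.1 2.1 y -33.8 33.7
80 lite 42 x -2.6 2.0 y -34.8 32.8
90 lite 32 x -2.6 1.6 y -34.4 33.9
100 dark 13 x -8.5 5.3 y -14.1 11.8
100 lite 27 x -7.7 4.9 y -34.5 21.0
110 dark 33 x -8.7 9.0 y -14.5 10.0
110 lite 35 x -4.4 3.2 y -34.2 19.0
120 dark 13 x -9.2 6.6 y -14.2 10.9
120 lite 16 x -11.4 9.6 y -19.8 19.9
130 lite 43 x -11.1 11.6 y -20.3 -13.9
140 dark 51 x -16.5 15.1 y -13.9 14.8
140 lite 65 x -11.5 11.6 y -21.3 17.6
150 dark 48 x -18.8 18.6 y -14.7 10.7
150 lite 68 x -10.7 13.4 y -19.9 19.2
160 dark 58 x -21.1 19.0 y -14.8 12.7
170 dark 63 x -22.8 22.9 y -15.1 14.0
210 dark 18 x -8.8 5.6 y -47.6 49.8
210 lite 22 x -10.0 8.2 y -55.2 56.8
220 dark 30 x -7.5 6.1 y 45.2 50.2
220 lite 60 x -10.5 8.8 y -59.3 55.5
230 dark 34 x -7.8 7.0 y 46.0 50.3
230 lite 62 x -10.4 9.1 y -59.8 56.8
240 dark 32 x -7.7 6.3 y 46.1 51.1
240 lite 63 x -10.5 8.5 y -59.8 59.0
250 dark 21 x -8.2 3.3 y 44.8 50.3
250 lite 65 x -10.4 8.6 y -59.5 55.8
260 dark 20 x -8.0 -0.4 y 45.8 49.6
260 lite 64 x -10.7 7.7 y -59.7 56.6
top
(array([ 0.3, -0.4, 83.9]), array([ 0.    , -0.0001, -0.0006])) [ 2.80606464e-01  1.24437733e-01  1.71475945e+00  1.88631126e-05
  1.30248413e+00 -1.39582888e+00]
```

View pics/s8.png

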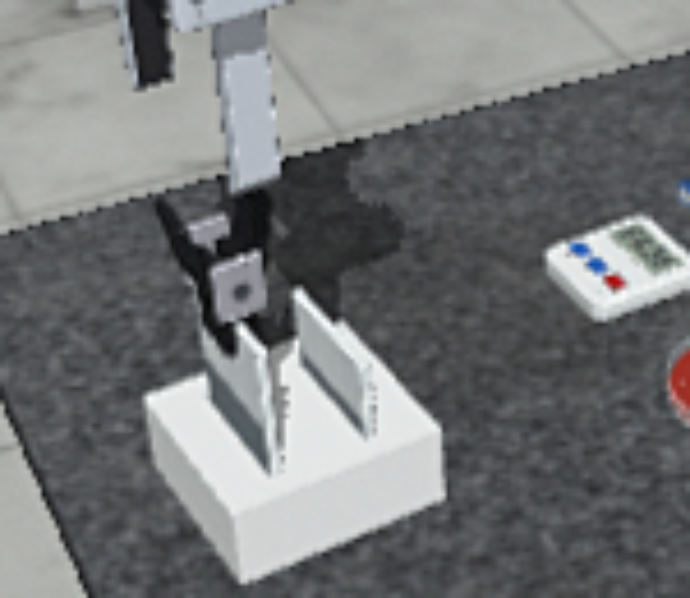

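The clip has closed on the panel, centred (cheeks y −21..20, panel −34.5..33.5), tails reopened; fingers now straddle the cheeks along y. Descend 81 mm (tips to ~0.131, 14 mm above the panel edge) and grip.

In the tool's units: 81 mm is 0.1013, 75 mm is 0.0938.

Call:
arm_command([
  [[-0.001, 0, 0.025, 0, 0, 0, -1], [-0.001, 0, 0.0563, 0, 0, 0, -1], [-0.001, 0, 0.0813, 0, 0, 0, -1], [-0.001, 0, 0.0938, 0, 0, 0, -1], [-0.001, 0, 0.1013, 0, 0, 0, -1], [-0.001, 0, 0.1013, 0, 0, 0, -1], [-0.001, 0, 0.1013, 0, 0, 0, -1], [-0.001, 0, 0.1013, 0, 0, 0, -1]],
])

```text
time_s: 12.2
ee_pos: [0.4458, 0.1664, 0.0977]
eef_rot: [3.141, 0.001, -3.035]
force: [0.3, -0.1, -0.5]
grip_width: 0.094
grip_force: 0.0
```

```bash
python3 c.py s9 | awk '$1>110&&$1<200||NR==1'; python3 -c "
import sys; from c import *
o=look.__wrapped__ if 0 else None
p,d,i=grab('scene'); w=cloud(d,i); L=((w-[.4438,.165,0])@R.from_euler('z',.106).as_matrix())*1000
k=(d>0)&(abs(L[...,0])<15)&(abs(L[...,1])>38)&(abs(L[...,1])<65)&(L[...,2]>60)&(L[...,2]<200)
for s in(-1,1): print(s,np.sort(L[k&(L[...,1]*s>0)][:,2])[:6].round(1))"
```

```text
[0.4458 0.1664 0.0977] [ 3.1413e+00  1.3000e-03 -3.0349e+00] 12.2 w 0.09404525172110026 f 0.0 [ 0.3 -0.1 -0.5]
120 dark 11 x -8.6 1.6 y -13.5 13.9
120 lite 8 x -11.1 0.3 y -19.9 18.3
130 lite 41 x -12.2 6.7 y -52.4 51.3
140 dark 62 x -16.6 11.2 y -14.1 50.0
140 lite 90 x -11.8 10.7 y -59.3 56.0
150 dark 42 x -18.6 9.4 y -14.5 50.0
150 lite 99 x -10.0 9.8 y -59.4 54.4
160 dark 41 x -20.7 4.3 y -13.6 50.4
160 lite 55 x -9.7 9.4 y -59.7 57.1
170 dark 43 x -23.1 0.1 y -14.2 48.5
170 lite 57 x -17.7 9.0 y -59.8 55.4
180 dark 18 x -16.4 0.2 y 9.6 50.0
180 lite 59 x -9.2 9.8 y -59.3 55.6
190 dark 11 x -7.2 5.2 y 46.0 49.7
190 lite 56 x -9.4 8.9 y -59.8 58.0
-1 [132.8 135.8 135.9 136.2 138.  138.2]
1 [132.1 134.6 135.4 136.7 136.9 137.1]
```

Call:
arm_command([
  [[0, 0, 0, 0, 0, 0, 0], [0, 0, 0, 0, 0, 0, 0.3], [0, 0, 0, 0, 0, 0, 0.6], [0, 0, 0, 0, 0, 0, 1], [0, 0, 0, 0, 0, 0, 1], [0, 0, 0, 0, 0, 0, 1], [0, 0, 0, 0, 0, 0, 1], [0, 0, 0, 0, 0, 0, 1], [0, 0, 0, 0, 0, 0, 1], [0, 0, 0, 0, 0, 0, 1]],
], squeeze=30)

```text
time_s: 13.35
ee_pos: [0.4454, 0.1663, 0.0969]
eef_rot: [-3.142, -0.0, -3.035]
force: [-0.6, -1.1, 0.2]
grip_width: 0.0388
grip_force: 30.0
```

In the tool's units: -40 mm is -0.05, -38 mm is -0.0475.

Call:
arm_command([
  [[0, 0, -0.0025, 0, 0, 0, 1], [0, 0, -0.0075, 0, 0, 0, 1], [0, 0, -0.015, 0, 0, 0, 1], [0, 0, -0.0225, 0, 0, 0, 1], [0, 0, -0.03, 0, 0, 0, 1], [0, 0, -0.0375, 0, 0, 0, 1], [0, 0, -0.0438, 0, 0, 0, 1], [0, 0, -0.0475, 0, 0, 0, 1], [0, 0, -0.05, 0, 0, 0, 1], [0, 0, -0.05, 0, 0, 0, 1]],
])

```text
time_s: 14.35
ee_pos: [0.4455, 0.1664, 0.1371]
eef_rot: [3.142, 0.0, -3.035]
force: [0.0, 0.2, -2.3]
grip_width: 0.0388
grip_force: 30.0
```

```bash
python3 c.py s10 | head -17
```

```text
[0.4455 0.1664 0.1371] [ 3.1415e+00  2.0000e-04 -3.0349e+00] 14.35 w 0.038814678818139575 f 29.996297657489777 [ 0.   0.2 -2.3]
scene
50 lite 40 x -2.7 2.6 y -34.3 32.8
60 lite 47 x -2.5 1.6 y -33.8 32.9
70 lite 46 x -2.7 2.4 y -34.2 33.3
80 lite 51 x -2.8 1.3 y -34.6 29.0
90 lite 52 x -2.9 2.3 y -35.1 33.9
100 lite 50 x -2.6 2.2 y -34.2 31.7
110 lite 52 x -3.0 1.2 y -35.4 33.0
120 lite 55 x -2.4 2.3 y -34.5 34.5
130 lite 35 x -2.5 2.0 y -33.8 32.1
140 dark 16 x -8.7 4.5 y -13.3 9.4
140 lite 31 x -7.7 6.8 y -34.2 33.9
150 dark 34 x -9.2 8.8 y -14.7 10.1
150 lite 38 x -4.1 3.0 y -33.9 17.4
160 dark 15 x -8.8 7.1 y -13.9 11.8
160 lite 11 x -10.9 3.0 y -19.1 18.6
```

Width 38.8 mm, load −2.3 N, panel rises with the clip, upright. Lift 80 mm more.

In the tool's units: -80 mm is -0.1, -78 mm is -0.0975.

Call:
arm_command([
  [[0, 0, -0.005, 0, 0, 0, 1], [0, 0, -0.015, 0, 0, 0, 1], [0, 0, -0.0263, 0, 0, 0, 1], [0, 0, -0.0375, 0, 0, 0, 1], [0, 0, -0.05, 0, 0, 0, 1], [0, 0, -0.0625, 0, 0, 0, 1], [0, 0, -0.075, 0, 0, 0, 1], [0, 0, -0.085, 0, 0, 0, 1], [0, 0, -0.0925, 0, 0, 0, 1], [0, 0, -0.0975, 0, 0, 0, 1], [0, 0, -0.1, 0, 0, 0, 1], [0, 0, -0.1, 0, 0, 0, 1]],
])

```text
time_s: 15.65
ee_pos: [0.4454, 0.1663, 0.2169]
eef_rot: [-3.142, -0.0, -3.035]
force: [0.3, 0.3, -2.1]
grip_width: 0.0388
grip_force: 30.0
```

Call:
arm_command([
  [[0, 0, 0, 0, 0, 0, 1], [0, 0, 0, 0, 0, 0, 1], [0, 0, 0, 0, 0, 0, 1], [0, 0, 0, 0, 0, 0, 1], [0, 0, 0, 0, 0, 0, 1], [0, 0, 0, 0, 0, 0, 1], [0, 0, 0, 0, 0, 0, 1], [0, 0, 0, 0, 0, 0, 1], [0, 0, 0, 0, 0, 0, 1], [0, 0, 0, 0, 0, 0, 1]],
])

```text
time_s: 16.65
ee_pos: [0.4454, 0.1663, 0.2169]
eef_rot: [3.142, -0.0, -3.035]
force: [0.4, 0.0, -1.8]
grip_width: 0.039
grip_force: 30.0
```

```bash
python3 c.py s11 | head -20
python3 - <<'E'
from h import *
p,d,i=grab('scene'); cv2.imwrite('pics/s12.png',cv2.resize(p[60:260,170:410],(720,600)))
L=((cloud(d,i)-[.4438,.165,0])@R.from_euler('z',.106).as_matrix())*1000
k=(d>0)&(abs(L[...,0])<8)&(abs(L[...,1])<38)&(L[...,2]>60)&(L[...,2]<200); print(np.sort(L[k][:,2])[:6])
E
```

```text
[0.4454 0.1663 0.2169] [ 3.1416e+00 -1.0000e-04 -3.0349e+00] 16.65 w 0.03899257558931856 f 29.99636024236679 [ 0.4  0.  -1.8]
scene
120 lite 10 x -2.0 0.2 y -33.5 33.0
130 lite 55 x -2.7 1.7 y -34.4 32.0
140 lite 59 x -2.9 2.5 y -34.1 33.1
150 lite 56 x -2.9 1.7 y -33.9 31.6
160 lite 54 x -2.9 2.5 y -34.6 32.2
170 lite 52 x -2.9 1.3 y -34.7 29.6
180 lite 63 x -3.1 2.2 y -34.7 26.6
190 lite 61 x -2.7 1.9 y -33.4 34.4
200 lite 67 x -2.7 1.8 y -34.8 32.7
210 lite 42 x -2.8 2.7 y -35.2 35.6
220 dark 19 x -9.1 -3.2 y -12.5 9.8
220 lite 34 x -7.7 4.2 y -35.3 10.9
230 dark 36 x -8.9 7.3 y -14.6 10.4
230 lite 44 x -3.6 8.0 y -34.2 16.1
240 dark 19 x -8.9 5.1 y -16.5 9.8
240 lite 17 x -10.6 9.6 y -20.0 17.6
250 lite 30 x -11.6 8.6 y -28.2 18.3
260 dark 28 x -16.4 -3.9 y -13.9 11.9
[126.42029132 126.45989072 127.00056066 127.46950324 127.5478937
 127.86367585]
```

View pics/s12.png

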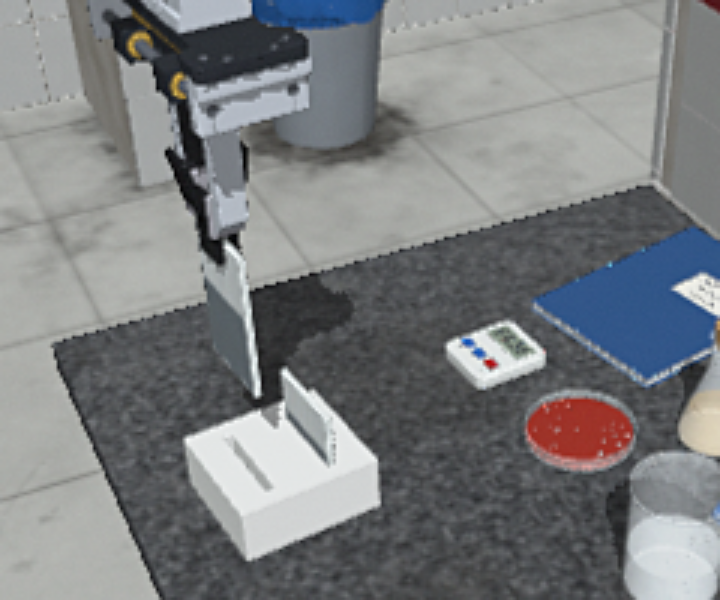

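The panel hangs upright and level at crop (232,320), its lower edge at z≈0.127, clear of the rack; the short panel still stands in its slot. Hand in.

```bash
python3 -c "
from h import *
print(ctrl.hand_in())"
```

```text
the job is handed in; nothing more can be done
None
```

The job is handed in at about 17 s: the clip holds the tall panel upright and still, its lower edge about 127 mm above the bench (about 8 cm above the rack). The short panel is still in its slot. The reported tool height read about 35 mm low throughout, so I set the heights from the cameras, and the hand-in returned no verdict.

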